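# Dial open the combination bolt of the instrument lockbox

## Robot

A 6-joint arm with a two-finger parallel gripper is mounted at the origin on a cart in front of the work surface, level with it; the furniture and walls round the work are solid. World frame = base frame: x ahead of the robot, y to its left, z up, the work surface at z = 0. Lengths are in m, angles in degrees, forces in N, time in s.
With the tool pointing down it reaches from about 0.4 to 0.825 m from the base axis. Payload 7 kg.
Tool frame: the origin (TCP) lies between the finger pads; the fingertips stand 19 mm ahead of it and the grasp point (between the pads) is the TCP; z points along the fingers, y is the line along which they close (so a half turn about z gives the same grasp; the last joint's range is limited). The gripper opens to 88 mm and grips with 3 to 60 N. Pads are 19 mm wide; open, the fingers measure 130 mm over their backs; the gripper's body (78 mm by 193 mm) begins 47 mm behind the grasp point.
Start: joints at [88.929, 20.546, 0.682, 0, -70.136, -16.507], TCP at [0.204, 0.643, 0.246] pointing down, gripper open.
Joint ranges: [-176.03, 176.03], [-82.01, 121.73], [-58.28, 71.71], [-173.87, 95.51], [-174.79, -0.11], [-173.66, 173.66]. Speed limits (degrees/s): [136.94, 136.94, 172.46, 180, 180, 180].

## Interface

Orientations are given as [roll, pitch, yaw] about the fixed x, y, z axes, in that order (R = Rz(yaw) Ry(pitch) Rx(roll)).
In Python, from plant import get_obs, snapshot, close_job, spot_in, spot_point gives the robot as it stands.
- The arm moves only by the tool play_rows, never from a script. Its argument "plan" is a list of rows, each a list of 6 numbers: the shift along the tool's x, y, z in cm, then the turn, a rotation vector about the tool's x, y, z in degrees. A call has 1 to 20 rows; each row shifts and turns the commanded pose from where the row before left it, along the tool's axes as they then stand; what a row does not reach is not made up. A row lasts 1/12 s, in which the tool goes at most 41.7 mm and 7.16 degrees, less where a joint would pass 70% of its speed; a pose out of reach is approached as far as the arm can. A call is refused whole if a number of a shift passes 4.17 or a number of a turn 7.16, either way. A call with a gripper value outside its range is refused whole. "grip" is the finger opening in cm, from 0 to 8.76, set as the call begins (left out, the last holds). The fingers move at their own pace and stop on an object; the grip force is fixed at half the most. Time passes only in rows, so rows that do not move let the fingers close. It gives the time, the measured TCP pose, the force, the opening and the grip force at its end, in the units of the state.
- get_obs(): the state, without advancing time (a new reading comes with each control period).
- snapshot(name): name is "side" or "top"; returns a dict with "frame" (384x512x3 uint8, red, green, blue), "fx", "fy", "cx", "cy" (pixels), "position" and "attitude" of the camera in the world. Camera axes: x right, y down, z forward; pixel columns grow to the right and rows downward; lengths in m; the calibration is good to about 2 mm. A picture is of the moment at which its call begins. There is no depth.
- close_job(): hands the job in; it is judged then, once.
Trained networks look in the newest picture that a camera, given by its name, has taken for a name from the list of things; names that differ only in an ending like _2 or _b are one class to them, and where a whole thing is asked for, a point or a joint stands for the part that bears it (a point fixed in the world has none). Each returns a list of dicts, best first, with "score" (0 to 1); they miss things now and then, are a little off and sometimes report something else, mostly with a low value. They report only what shows in the picture. A call takes as long as a camera call.
- spot_in(camera, thing): "position" ([x, y, z] in m, in world coordinates, good to about 4 mm: the middle of the surface that is visible of it).
- spot_point(camera, thing): "position" ([x, y, z] in m, in world coordinates, good to about 4 mm: a listed point, or the origin of a listed thing).
The state is a dict: "clock": time; "joint_pos": joint angles; "qvel": joint speeds; "tau": joint torques, N m; "tool_pos": TCP position; "orientation": TCP orientation; "force": force on the tool from outside, world axes, zero at the start; "moment": the same for the moment, N m; "opening": finger opening in m; "gripper_force": force on a finger pad.
Only numpy, scipy, OpenCV 4.12 (cv2) and the standard library are available. Lean on these libraries where they do the work, as an engineer would, in place of code of your own. Each camera call takes 0.05 s, during which the arm holds its last target. There are 200 camera calls.

## Task

Unlock the white-lidded instrument lockbox: turn its dial anticlockwise to the green dot and pause, then clockwise to the yellow dot, without running past it, and pause. Then turn it anticlockwise again, past green, until you feel it press against its hidden stop - gently but definitely, do not force it. Let go of the dial, slide the grey bolt handle fully home toward the dial and let go, leaving the things around the box alone.

Things in the scene. Friction and masses are not known exactly. Their poses are not given: they have to be found in the camera images.
- lockbox: fixed low lockbox, 174 (x) x 274 (y) x 60 mm high, grey with a white lid; origin at the centre of its underside, x away from the robot at yaw 0, y left, z up. At x 0, y -65 mm a round black dial case, radius 53 mm, top at z 84 mm. A flat steel bolt bar runs along y at x 0 through steel guides (tops at z 78 mm) to a dark keeper (top z 82 mm, y 98 to 120 mm)
- dial (a joint): dial angle in rad, positive anticlockwise seen from above: 0 with the red pointer at the white dot, +1.0 green, -1.0 yellow. Starts within 0.3 of 0; friction 0.05 N m, 0.13 from -0.45 on to yellow; stays where left. Reversing over 0.13 rad short of or past yellow blocks the bolt; overshoot cannot be undone. Its anticlockwise stop lies anywhere from 1.2 to 2.0 rad, not shown, to be found by feel
- dial_grip (a point): centre of the dial's upright grey grip bar, on the dial axis. Bar 52 mm long, 14 mm thick, 30 mm high, its top 15 mm above this point, the flange 15 mm below. The point's x axis runs along the bar to its red pointer end and turns with the dial, z up
- bolt (a joint): travel of the bolt in m: 0 locked, 0.020 fully withdrawn toward the dial, at its end. About 2.5 N of friction, no spring, stays where left. If the combination is wrong it is blocked at 0.006 to 0.010
- bolt_grip (a point): centre of the bolt's upright grey handle, 14 x 14 mm thick, 115 mm from the dial axis along the box's y when locked; slides along the box's -y. Handle top 15 mm above this point, bolt bar 19 mm below. Guides start 21 mm (far side) and 35 mm (dial side) from this point along y when locked, their tops 10 mm below it
- stop: hidden springy stop in the dial case; origin 20 mm from the dial axis. From first touch the dial's torque rises 4 N m per rad: 0.15 to 0.35 N m above friction is right, 0.6 N m (0.15 rad past touch) does damage. It yields under 4 mm, less than readings tell reliably. Released, the dial springs back up to 0.13 rad, harmlessly
- cup_white_mid (a point): bystander: small white waisted cup, 42 mm wide, 32 mm high; point half-way up
- polish_a_mid (a point): bystander: small pink bottle with a gold cap, 31 mm wide, 79 mm high; point half-way up
- nippers_mid (a point): bystander: steel nippers lying flat, 42 x 121 x 11 mm; point half-way up
- green_dot (a point): centre of the green dot (9 mm wide) on top of the dial case, 45 mm from the dial axis, 1.0 rad anticlockwise of the white dot
- yellow_dot (a point): centre of the yellow dot (9 mm wide) on top of the dial case, 45 mm from the dial axis, 1.0 rad clockwise of the white dot, which lies along the box's +x from the dial axis

How it is judged:
By the outcome, as a careful person would: the job done as asked, in the order asked, and still so for the second after the job is handed in, with the robot touching nothing.
It also fails if it takes over 70 s, if anything falls off the work surface, if the arm or the gripper's body presses on something with over 40 N, if the wrist force passes 120 N, or if a joint passes its speed limit or range.

## Working session

There is one attempt and no reset: what is moved stays moved. The work goes in short steps, Python scripts to look and compute and a tool call to move; the robot and the scene stay as the last step left them, time stands still between calls to the robot, and variables do not carry over. Pictures are saved under pics/ and viewed, at most 10 in all, crops included, and the job is handed in when it is done.

Besides the shell and the picture viewer there is one more tool, called after "Request:" as name(argument=value, ...), one argument or row to a line, values as JSON. play_rows: Moves the arm, as the interface text tells. Its arguments: {"type":"object","properties":{"plan":{"type":"array","items":{"type":"array","items":{"type":"number"}}},"grip":{"type":"number"}},"required":["plan"]}

```bash
mkdir -p pics; cat > h.py <<'E'
from plant import get_obs, snapshot, close_job, spot_in, spot_point
import numpy as np, cv2
def snap(cam,name=None):
    s=snapshot(cam)
    if name: cv2.imwrite('pics/'+name,s['frame'][:,:,::-1])
    return s
def st():
    o=get_obs()
    for k in ('clock','joint_pos','tool_pos','orientation','force','moment','opening','gripper_force'): print(k,np.round(o[k],4))
E
python3 - <<'E'
from h import *
st()
for c in('top','side'):
    s=snap(c,c+'1.png'); print(c,s['position'],s['attitude'],s['fx'],s['cx'],s['cy'])
    for t in ('lockbox','dial_grip','bolt_grip','green_dot','yellow_dot','cup_white_mid','polish_a_mid','nippers_mid','stop'):
        print(t,[(np.round(d['position'],3).tolist(),round(d['score'],2)) for d in spot_point(c,t)[:2]])
E
```

```text
clock 0.0
joint_pos [ 8.89306e+01  2.05912e+01  6.34300e-01 -2.06000e-02 -7.01348e+01
 -1.65071e+01]
tool_pos [0.2037 0.6431 0.2446]
orientation [ 1.799066e+02 -7.500000e-03 -1.758350e+01]
force [ 0.448   0.0023 -0.8004]
moment [ 0.0341 -0.0417  0.0262]
opening 0.088
gripper_force 0.0
top [0.48074322 0.02821458 0.92493337] [-175.0351068    -1.42584904  -88.49175327] 393.50176056871015 252.69477027318848 189.33812934822978
lockbox [([0.487, -0.009, 0.002], 0.78), ([0.509, -0.032, 0.084], 0.73)]
dial_grip [([0.48, -0.073, 0.111], 0.64)]
bolt_grip [([0.485, 0.043, 0.091], 0.83)]
green_dot []
yellow_dot [([0.501, -0.114, 0.087], 0.7)]
cup_white_mid [([0.445, 0.18, 0.02], 0.57)]
polish_a_mid [([0.626, -0.007, 0.038], 0.58)]
nippers_mid [([0.448, -0.214, 0.005], 0.76)]
stop []
side [ 0.04570312 -0.58892717  0.56883298] [-121.41131682    1.12330953  -41.9495654 ] 393.32970660259343 258.11810735053865 197.0412346824849
lockbox [([0.485, -0.006, 0.001], 0.59)]
dial_grip [([0.478, -0.07, 0.113], 0.67)]
bolt_grip [([0.482, -0.074, 0.111], 0.49), ([0.487, 0.04, 0.091], 0.48)]
green_dot [([0.506, -0.035, 0.083], 0.63)]
yellow_dot [([0.5, -0.111, 0.083], 0.69)]
cup_white_mid [([0.444, 0.177, 0.014], 0.67)]
polish_a_mid [([0.624, -0.007, 0.04], 0.82), ([0.444, -0.22, 0.003], 0.7)]
nippers_mid [([0.446, -0.217, 0.005], 0.97), ([0.446, 0.177, 0.012], 0.4)]
stop []
```

```bash
python3 - <<'E'
import cv2
a=cv2.imread('pics/top1.png');b=cv2.imread('pics/side1.png')
cv2.imwrite('pics/v1.png',cv2.resize(a[130:330,180:380],(600,600),interpolation=cv2.INTER_CUBIC))
E
```

```text
(no output)
```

View pics/top1.png

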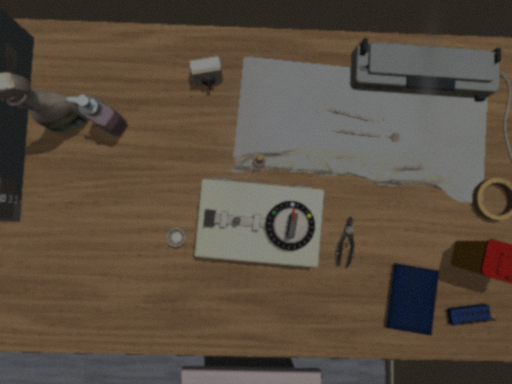

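View pics/v1.png

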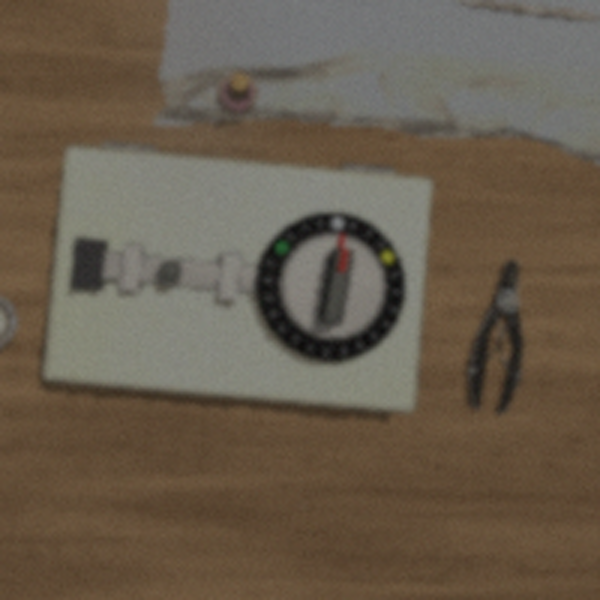

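View pics/side1.png

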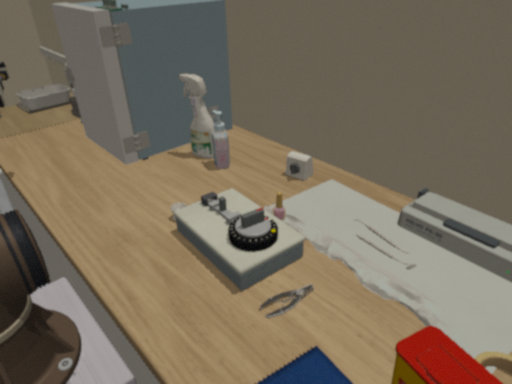

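The pictures show the lockbox with the dial at about (290,226) in the top view, its red pointer just clockwise of the white dot, the bolt handle near (236,221) and the bystanders all off the lid. I'll refine the box pose from the lid contour and the dots.

```bash
cat >> h.py <<'E'
from scipy.spatial.transform import Rotation as R
def ray(s,uv,z):
    uv=np.atleast_2d(uv).astype(float)
    d=np.c_[(uv[:,0]-s['cx'])/s['fx'],(uv[:,1]-s['cy'])/s['fy'],np.ones(len(uv))]
    d=d@R.from_euler('xyz',s['attitude'],degrees=True).as_matrix().T
    p=np.array(s['position']); return p+d*((z-p[2])/d[:,2:3])
def blob(m,x0,x1,y0,y1):
    w=np.zeros(m.shape); w[y0:y1,x0:x1]=m[y0:y1,x0:x1]
    yy,xx=np.mgrid[:m.shape[0],:m.shape[1]]; return np.array([(w*xx).sum(),(w*yy).sum()])/w.sum()
def angs(s): # dots and red in top view
    f=s['frame'].astype(float); r,g,b=f[...,0],f[...,1],f[...,2]
    a=(262,320,196,256)
    return dict(green=blob(np.clip(g-r-25,0,None),*a),yellow=blob(np.clip(np.minimum(r,g)-b-60,0,None),*a),red=blob(np.clip(r-np.maximum(g,b)-30,0,None),*a))
E
python3 - <<'E'
from h import *
s=snap('top')
a=angs(s); P={k:ray(s,v,.127 if k=='red' else .084)[0] for k,v in a.items()}
for k in a: print(k,a[k].round(1),P[k].round(4))
f=s['frame'].astype(int); m=((f.min(2)>120)).astype(np.uint8)
m[:,:180]=0;m[:,340:]=0;m[:172]=0;m[275:]=0
c=max(cv2.findContours(cv2.morphologyEx(m,cv2.MORPH_CLOSE,np.ones((5,5))),0,2)[0],key=cv2.contourArea)
w=ray(s,c[:,0],.06)[:,:2]; (cx,cy),(a1,a2),t=cv2.minAreaRect((w*1000).astype(np.float32)); print('rect mm',cx,cy,a1,a2,t)
for dx,dz in((0,.002),):
  pass
yw=P['green']-P['yellow']; print('yaw dots',np.degrees(np.arctan2(-yw[0],yw[1])),np.linalg.norm(yw))
o=[get_obs()['moment'] for _ in range(3)]; print(np.round(o,3))
E
```

```text
green [273.6 212. ] [ 0.507  -0.0367  0.084 ]
yellow [308.8 215.1] [ 0.5024 -0.1123  0.084 ]
red [293.9 214.7] [ 0.5012 -0.0748  0.127 ]
rect mm 484.73858642578125 -9.076339721679688 263.5349426269531 163.46426391601562 86.65717315673828
yaw dots -3.532118983351079 0.07574823033431007
[[-0.     0.054 -0.009]
 [-0.     0.054 -0.009]
 [-0.     0.054 -0.009]]
```

Request:
play_rows(
  plan=[
    [2.5,3.15,0,0,0,0],
    [2.5,3.15,0,0,0,0],
    [2.5,3.15,0,0,0,0],
    [2.5,3.15,0,0,0,0],
    [2.5,3.15,0,0,0,0],
    [2.5,3.15,0,0,0,0],
    [2.5,3.15,0,0,0,0],
    [2.5,3.15,0,0,0,0],
    [2.5,3.15,0,0,0,0],
    [2.5,3.15,0,0,0,0],
    [2.5,3.15,0,0,0,0],
    [2.5,3.15,0,0,0,0],
    [2.5,3.15,0,0,0,0],
    [2.5,3.15,0,0,0,0],
    [2.5,3.15,0,0,0,0],
    [2.5,3.15,0,0,0,0],
    [2.5,3.15,0,0,0,0],
    [2.5,3.15,0,0,0,0],
    [2.5,3.15,0,0,0,0],
  ],
)

```text
clock: 2.63
tool_pos: [0.4763, -0.0727, 0.2461]
orientation: [-180.0, -0.1, -17.6]
force: [1.4, 1.4, 0.0]
opening: 0.0878
gripper_force: 0.0
```

Request:
play_rows(
  plan=[
    [0,0,0,0,0,7],
    [0,0,0,0,0,7],
    [0,0,0,0,0,7],
    [0,0,0,0,0,7],
    [0,0,0,0,0,7],
    [0,0,0,0,0,7],
    [0,0,0,0,0,7],
    [0,0,0,0,0,7],
    [0,0,0,0,0,7],
    [0,0,0,0,0,7],
    [0,0,0,0,0,7],
    [0,0,0,0,0,7],
    [0,0,0,0,0,7],
    [0,0,0,0,0,7],
    [0,0,0,0,0,7],
    [0,0,0,0,0,7],
    [0,0,0,0,0,7],
    [0,0,0,0,0,7],
    [0,0,0,0,0,7],
    [0,0,0,0,0,7],
  ],
)

```text
clock: 4.3
tool_pos: [0.476, -0.0706, 0.2458]
orientation: [-180.0, 0.0, -157.9]
force: [-0.1, -0.1, -0.4]
opening: 0.0876
gripper_force: 0.0
```

Request:
play_rows(
  plan=[
    [0,0,0,0,0,7],
    [0,0,0,0,0,7],
    [0,0,0,0,0,7],
    [0,0,0,0,0,6],
    [0,0,0,0,0,0],
    [0,0,0,0,0,0],
  ],
)

```text
clock: 4.8
tool_pos: [0.4759, -0.0706, 0.2457]
orientation: [180.0, 0.0, 175.6]
force: [0.7, -0.1, 0.3]
opening: 0.0877
gripper_force: 0.0
```

```bash
python3 - <<'E'
from h import *
st()
E
```

```text
clock 4.8
joint_pos [ 1.506110e+01  1.972200e+00 -2.294530e+01  2.400000e-03 -6.506650e+01
 -1.094455e+02]
tool_pos [ 0.4759 -0.0706  0.2457]
orientation [1.799967e+02 1.570000e-02 1.756165e+02]
force [ 0.7238 -0.0707  0.3019]
moment [-0.0074 -0.1879 -0.0337]
opening 0.0877
gripper_force 0.0
```

Request:
play_rows(
  plan=[
    [-0.45,-0.2,2,0,0,0],
    [0,0,2,0,0,0],
    [0,0,2,0,0,0],
    [0,0,2,0,0,0],
    [0,0,1.5,0,0,0],
    [0,0,1,0,0,0],
    [0,0,0.8,0,0,0],
    [0,0,0.8,0,0,0],
    [0,0,0,0,0,0],
    [0,0,0,0,0,0],
  ],
)

```text
clock: 5.63
tool_pos: [0.4804, -0.0729, 0.1247]
orientation: [-180.0, -0.0, 175.5]
force: [0.8, -0.2, 0.3]
opening: 0.0876
gripper_force: 0.0
```

```bash
python3 - <<'E'
from h import *
st()
s=snap('side'); snap('top','t2.png')
cv2.imwrite('pics/s2.png',cv2.resize(s['frame'][150:290,160:320,::-1],(640,560),interpolation=cv2.INTER_CUBIC))
E
```

```text
clock 5.6333
joint_pos [ 1.462650e+01  9.588700e+00 -3.209200e+01  1.150000e-02 -4.832230e+01
 -1.091679e+02]
tool_pos [ 0.4804 -0.0729  0.1247]
orientation [-179.9909   -0.      175.4662]
force [ 0.7839 -0.1549  0.3365]
moment [ 0.0373 -0.1461  0.0305]
opening 0.0876
gripper_force 0.0
```

View pics/s2.png

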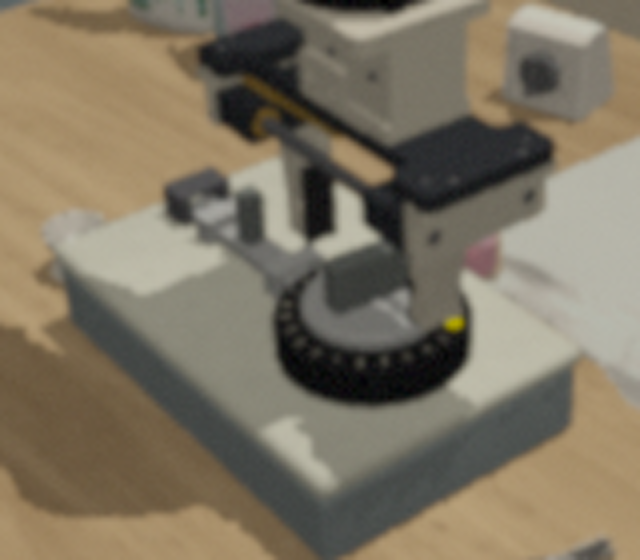

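The side view shows both fingers straddling the grey grip bar (about (365,275) in the crop), with the tips above the flange and the bolt handle clear. I'll close on the bar.

Request:
play_rows(
  plan=[
    [0,0,0,0,0,0],
    [0,0,0,0,0,0],
    [0,0,0,0,0,0],
    [0,0,0,0,0,0],
    [0,0,0,0,0,0],
    [0,0,0,0,0,0],
    [0,0,0,0,0,0],
    [0,0,0,0,0,0],
    [0,0,0,0,0,0],
    [0,0,0,0,0,0],
    [0,0,0,0,0,0],
    [0,0,0,0,0,0],
  ],
  grip=0.5,
)

```text
clock: 6.73
tool_pos: [0.4803, -0.0725, 0.1245]
orientation: [180.0, 0.0, 175.4]
force: [-4.6, 6.2, 3.1]
opening: 0.0136
gripper_force: 29.6
```

```bash
python3 - <<'E'
from h import *
st()
E
```

```text
clock 6.7333
joint_pos [ 1.464240e+01  9.580700e+00 -3.210530e+01 -5.320000e-02 -4.829720e+01
 -1.092044e+02]
tool_pos [ 0.4803 -0.0725  0.1245]
orientation [1.799569e+02 2.900000e-03 1.754026e+02]
force [-4.6071  6.205   3.112 ]
moment [ 2.2768  1.2556 -0.0487]
opening 0.0136
gripper_force 29.6162
```

Request:
play_rows(
  plan=[
    [0.03,0.04,0,0,0,-1],
    [0,0,0,0,0,-2],
    [0,0,0,0,0,-3],
    [0,0,0,0,0,-3],
    [0,0,0,0,0,-3],
    [0,0,0,0,0,-3],
    [0,0,0,0,0,-3],
    [0,0,0,0,0,-3],
    [0,0,0,0,0,-3],
    [0,0,0,0,0,0],
    [0,0,0,0,0,0],
  ],
)

```text
clock: 7.65
tool_pos: [0.4802, -0.0725, 0.1246]
orientation: [-180.0, 0.0, -160.6]
force: [1.0, -1.2, -2.3]
opening: 0.0139
gripper_force: 29.6
```

```bash
python3 - <<'E'
from h import *
st()
E
```

```text
clock 7.65
joint_pos [ 1.46819e+01  9.56030e+00 -3.21540e+01  1.94000e-02 -4.82671e+01
 -8.53265e+01]
tool_pos [ 0.4802 -0.0725  0.1246]
orientation [-1.799841e+02  1.730000e-02 -1.606316e+02]
force [ 1.0458 -1.1838 -2.2504]
moment [-0.3501 -0.8053  0.0596]
opening 0.0139
gripper_force 29.6354
```

Request:
play_rows(
  plan=[
    [0,0,0,0,0,-2],
    [0,0,0,0,0,-3],
    [0,0,0,0,0,-3],
    [0,0,0,0,0,-3],
    [0,0,0,0,0,-3],
    [0,0,0,0,0,-3],
    [0,0,0,0,0,-3],
    [0,0,0,0,0,-3],
    [0,0,0,0,0,-3],
    [0,0,0,0,0,-3],
    [0,0,0,0,0,-3],
    [0,0,0,0,0,-2.4],
    [0,0,0,0,0,0],
    [0,0,0,0,0,0],
    [0,0,0,0,0,0],
    [0,0,0,0,0,0],
  ],
)

```text
clock: 8.98
tool_pos: [0.4804, -0.0727, 0.1246]
orientation: [-180.0, 0.0, -126.3]
force: [2.7, -3.4, -4.5]
opening: 0.0135
gripper_force: 29.7
```

```bash
python3 - <<'E'
from h import *
st()
s=snap('side')
cv2.imwrite('pics/s3.png',cv2.resize(s['frame'][150:290,160:320,::-1],(640,560),interpolation=cv2.INTER_CUBIC))
E
```

```text
clock 8.9833
joint_pos [ 1.46716e+01  9.56730e+00 -3.21474e+01  4.03000e-02 -4.82534e+01
 -5.09970e+01]
tool_pos [ 0.4804 -0.0727  0.1246]
orientation [-1.799565e+02  5.900000e-03 -1.262986e+02]
force [ 2.6774 -3.379  -4.4596]
moment [-1.4004 -1.5347  0.0633]
opening 0.0135
gripper_force 29.7197
```

View pics/s3.png

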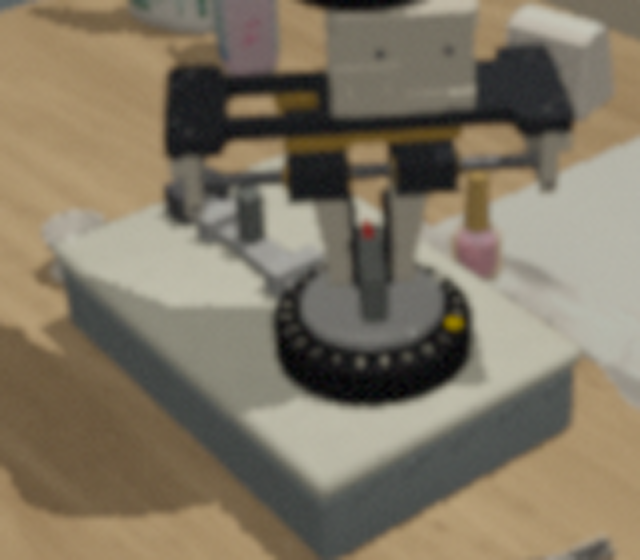

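The picture shows the bar held between the pads with its red end near (368,230), pointing towards the green dot hidden behind the gripper. I'll finish the pause and go clockwise.

Request:
play_rows(
  plan=[
    [0,0,0,0,0,0],
    [0,0,0,0,0,0],
    [0,0,0,0,0,0],
    [0,0,0,0,0,0],
    [0,0,0,0,0,0],
    [0,0,0,0,0,0],
    [0,0,0,0,0,0],
    [0,0,0,0,0,2],
    [0,0,0,0,0,4],
    [0,0,0,0,0,4],
    [0,0,0,0,0,4],
    [0,0,0,0,0,4],
    [0,0,0,0,0,4],
    [0,0,0,0,0,4],
    [0,0,0,0,0,4],
    [0,0,0,0,0,4],
    [0,0,0,0,0,4],
    [0,0,0,0,0,4],
    [0,0,0,0,0,4],
    [0,0,0,0,0,4],
  ],
)

```text
clock: 10.7
tool_pos: [0.4803, -0.0724, 0.1246]
orientation: [180.0, 0.0, -176.5]
force: [3.3, -1.6, -2.1]
opening: 0.0137
gripper_force: 29.8
```

Request:
play_rows(
  plan=[
    [0,0,0,0,0,4],
    [0,0,0,0,0,4],
    [0,0,0,0,0,4],
    [0,0,0,0,0,4],
    [0,0,0,0,0,4],
    [0,0,0,0,0,4],
    [0,0,0,0,0,4],
    [0,0,0,0,0,4],
    [0,0,0,0,0,4],
    [0,0,0,0,0,4],
    [0,0,0,0,0,4],
    [0,0,0,0,0,4],
    [0,0,0,0,0,2],
    [0,0,0,0,0,2],
    [0,0,0,0,0,1.5],
    [0,0,0,0,0,1],
    [0,0,0,0,0,0],
    [0,0,0,0,0,0],
    [0,0,0,0,0,0],
    [0,0,0,0,0,0],
  ],
)

```text
clock: 12.37
tool_pos: [0.4804, -0.0721, 0.1246]
orientation: [179.9, 0.0, 129.3]
force: [4.6, 3.1, -3.7]
opening: 0.0139
gripper_force: 29.8
```

```bash
python3 - <<'E'
from h import *
st()
s=snap('side','s4.png'); t=snap('top','t4.png')
cv2.imwrite('pics/s4c.png',np.hstack([cv2.resize(s['frame'][190:270,210:290,::-1],(400,400),interpolation=cv2.INTER_CUBIC),cv2.resize(t['frame'][186:266,250:330,::-1],(400,400),interpolation=cv2.INTER_CUBIC)]))
E
```

```text
clock 12.3667
joint_pos [ 1.470150e+01  9.556700e+00 -3.213280e+01 -2.240000e-02 -4.825700e+01
 -1.553572e+02]
tool_pos [ 0.4804 -0.0721  0.1246]
orientation [1.799444e+02 7.100000e-03 1.293293e+02]
force [ 4.6016  3.11   -3.6612]
moment [ 1.1428 -1.7499  0.086 ]
opening 0.0139
gripper_force 29.7799
```

View pics/s4c.png

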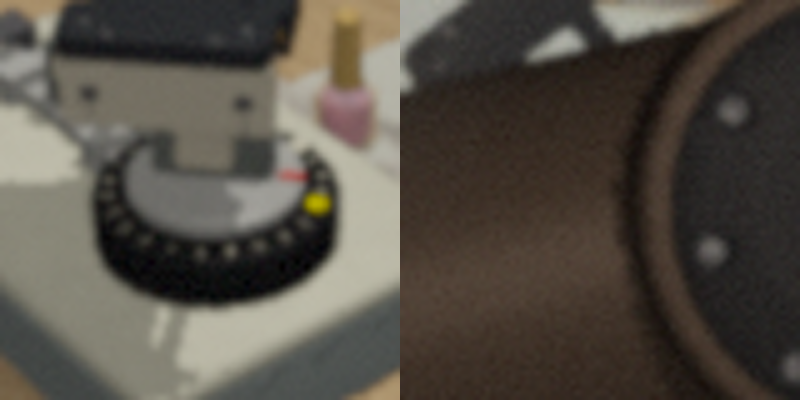

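In the left (side) half, the red pointer line is at (280-305,174) and still short of the yellow dot at (317,203). I'll work out the pointer angle from the picture to compare with the wrist.

```bash
cat >> h.py <<'E'
def red_side(s,zs=(.09,.097,.1),axis=(.4803,-.0727)):
    f=s['frame'].astype(float); r,g,b=f[...,0],f[...,1],f[...,2]
    m=np.clip(r-np.maximum(g,b)-30,0,None)*(r>1.5*b)
    y0,y1,x0,x1=205,250,225,282
    n=np.zeros_like(m); n[y0:y1,x0:x1]=m[y0:y1,x0:x1]
    n[np.minimum(r,g)-b>50]=0
    yy,xx=np.nonzero(n>15); w=n[yy,xx]
    print('red px',len(xx),np.average(xx,weights=w).round(2),np.average(yy,weights=w).round(2))
    for z in zs:
        p=ray(s,np.c_[xx,yy],z)[:,:2]; c=np.average(p,axis=0,weights=w)
        d=c-np.array(axis); print(z,c.round(4),'r',np.hypot(*d).round(4),'phi',np.degrees(np.arctan2(d[1],d[0])).round(1))
    q=np.clip(np.minimum(r,g)-b-60,0,None); u=blob(q,255,282,205,250); c=ray(s,u,.084)[0,:2]; d=c-np.array(axis)
    print('yellow',u.round(1),c.round(4),np.hypot(*d).round(4),np.degrees(np.arctan2(d[1],d[0])).round(1))
E
python3 - <<'E'
from h import *
red_side(snap('side'))
E
```

```text
red px 6 268.28 224.73
0.09 [ 0.504  -0.0968] r 0.0338 phi -45.5
0.097 [ 0.4973 -0.104 ] r 0.0356 phi -61.5
0.1 [ 0.4944 -0.1071] r 0.0372 phi -67.7
yellow [272.9 230.2] [ 0.5034 -0.1115] 0.0452 -59.3
```

Request:
play_rows(
  plan=[
    [0,0,0,0,0,2],
    [0,0,0,0,0,2],
    [0,0,0,0,0,2],
    [0,0,0,0,0,1.5],
    [0,0,0,0,0,1],
    [0,0,0,0,0,0],
    [0,0,0,0,0,0],
    [0,0,0,0,0,0],
    [0,0,0,0,0,0],
    [0,0,0,0,0,0],
    [0,0,0,0,0,0],
    [0,0,0,0,0,0],
    [0,0,0,0,0,0],
    [0,0,0,0,0,0],
  ],
)

```text
clock: 13.68
tool_pos: [0.4805, -0.0721, 0.1246]
orientation: [179.9, -0.0, 120.8]
force: [4.2, 3.2, -5.7]
opening: 0.0135
gripper_force: 29.8
```

```bash
python3 - <<'E'
from h import *
st()
s=snap('side','s5.png'); red_side(s,(.09,.092,.094))
cv2.imwrite('pics/s5c.png',cv2.resize(s['frame'][190:270,210:290,::-1],(600,600),interpolation=cv2.INTER_CUBIC))
E
```

```text
clock 13.6833
joint_pos [ 1.470520e+01  9.556000e+00 -3.213040e+01 -2.420000e-02 -4.825200e+01
 -1.638579e+02]
tool_pos [ 0.4805 -0.0721  0.1246]
orientation [ 1.799358e+02 -2.000000e-04  1.208312e+02]
force [ 4.2305  3.214  -5.7349]
moment [ 1.2415 -1.7844  0.0438]
opening 0.0135
gripper_force 29.8328
red px 14 263.22 217.56
0.09 [ 0.5146 -0.0694] r 0.0344 phi 5.5
0.092 [ 0.5126 -0.0716] r 0.0323 phi 2.0
0.094 [ 0.5106 -0.0737] r 0.0304 phi -2.0
yellow [272.9 230.2] [ 0.5033 -0.1115] 0.0451 -59.4
```

View pics/s5c.png

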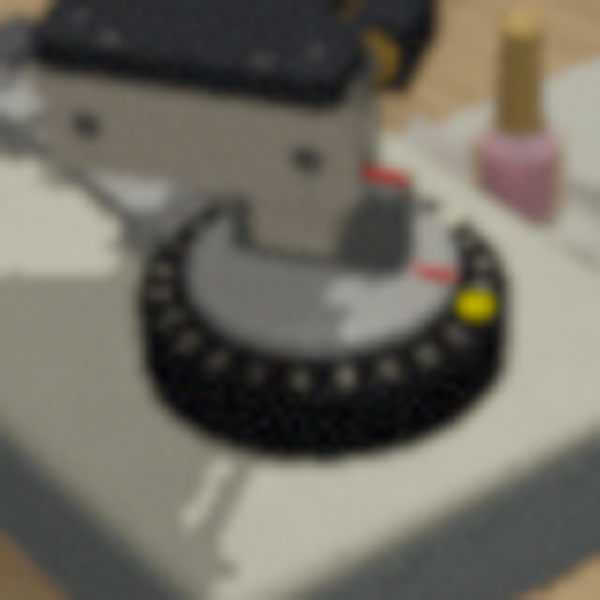

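The pointer line at (420-455,268-278) aims at the yellow dot at (475,304), allowing for the flange's extra height. That agrees with the wrist reading of about -0.98 rad. I'll finish the pause and reverse.

Request:
play_rows(
  plan=[
    [0,0,0,0,0,0],
    [0,0,0,0,0,0],
    [0,0,0,0,0,0],
    [0,0,0,0,0,-2],
    [0,0,0,0,0,-4],
    [0,0,0,0,0,-4],
    [0,0,0,0,0,-4],
    [0,0,0,0,0,-4],
    [0,0,0,0,0,-4],
    [0,0,0,0,0,-4],
    [0,0,0,0,0,-4],
    [0,0,0,0,0,-4],
    [0,0,0,0,0,-4],
    [0,0,0,0,0,-4],
    [0,0,0,0,0,-4],
    [0,0,0,0,0,-4],
    [0,0,0,0,0,-4],
    [0,0,0,0,0,-4],
    [0,0,0,0,0,-4],
    [0,0,0,0,0,-4],
  ],
)

```text
clock: 15.4
tool_pos: [0.4802, -0.0725, 0.1246]
orientation: [-180.0, 0.0, -173.0]
force: [4.6, 1.0, -3.9]
opening: 0.0138
gripper_force: 29.8
```

Request:
play_rows(
  plan=[
    [0,0,0,0,0,-4],
    [0,0,0,0,0,-4],
    [0,0,0,0,0,-4],
    [0,0,0,0,0,-4],
    [0,0,0,0,0,-4],
    [0,0,0,0,0,-4],
    [0,0,0,0,0,-4],
    [0,0,0,0,0,-4],
    [0,0,0,0,0,-4],
    [0,0,0,0,0,-4],
    [0,0,0,0,0,-3],
    [0,0,0,0,0,-2],
    [0,0,0,0,0,-1],
    [0,0,0,0,0,-1],
    [0,0,0,0,0,-1],
  ],
)

```text
clock: 16.65
tool_pos: [0.4804, -0.0728, 0.1246]
orientation: [-180.0, 0.0, -125.1]
force: [5.6, -0.4, -5.3]
opening: 0.0137
gripper_force: 29.8
```

```bash
cat >> h.py <<'E'
def q(n=8,cam='top'):
    L=[]
    for i in range(n):
        snapshot(cam); o=get_obs(); L.append([o['orientation'][2],o['moment'][2],o['tau'][5],o['joint_pos'][5],*o['force']])
    L=np.array(L); print(get_obs()['clock'],'yaw',L[:,0].round(2)); print('Mz',L[:,1].round(3),L[:,1].mean().round(3)); print('tau6',L[:,2].round(3),L[:,2].mean().round(3)); print('F',L[:,4:].mean(0).round(1))
E
python3 - <<'E'
from h import *
st(); print(get_obs()['tau']); q(6)
E
```

```text
clock 16.65
joint_pos [ 1.46620e+01  9.56280e+00 -3.21473e+01  3.88000e-02 -4.82576e+01
 -4.98154e+01]
tool_pos [ 0.4804 -0.0728  0.1246]
orientation [-1.799570e+02  6.100000e-03 -1.251276e+02]
force [ 5.5766 -0.3938 -5.2629]
moment [-0.3728 -2.0874 -0.0177]
opening 0.0137
gripper_force 29.8183
[  0.28064067 -38.7671113   21.73208535   5.00221744  -1.8494219
  -0.28392104]
16.95 yaw [-125.05 -125.13 -125.16 -125.17 -125.17 -125.17]
Mz [-0.096  0.035  0.023  0.029  0.098  0.003] 0.015
tau6 [-0.137  0.264  0.069 -0.006 -0.024 -0.028] 0.023
F [ 5.3 -1.3 -5.4]
```

Request:
play_rows(
  plan=[
    [0,0,0,0,0,-2],
    [0,0,0,0,0,-2],
    [0,0,0,0,0,-1],
    [0,0,0,0,0,-1],
    [0,0,0,0,0,-1],
    [0,0,0,0,0,-1],
    [0,0,0,0,0,0],
  ],
)

```text
clock: 17.53
tool_pos: [0.4804, -0.0728, 0.1246]
orientation: [-180.0, -0.0, -117.1]
force: [5.4, -2.7, -5.4]
opening: 0.0135
gripper_force: 29.8
```

```bash
python3 -c "from h import *;q(8)"
```

```text
17.9333 yaw [-117.15 -117.17 -117.17 -117.17 -117.17 -117.17 -117.16 -117.17]
Mz [ 0.016  0.03  -0.034  0.011  0.065  0.076  0.005 -0.017] 0.019
tau6 [ 0.121  0.01  -0.02  -0.027 -0.028 -0.028 -0.028 -0.028] -0.003
F [ 5.3 -1.4 -5.3]
```

Request:
play_rows(
  plan=[
    [0,0,0,0,0,-1],
    [0,0,0,0,0,-1],
    [0,0,0,0,0,-1],
    [0,0,0,0,0,-1],
    [0,0,0,0,0,0],
  ],
)

```text
clock: 18.35
tool_pos: [0.4805, -0.0728, 0.1246]
orientation: [-179.9, -0.0, -113.1]
force: [5.3, -1.5, -6.9]
opening: 0.0137
gripper_force: 29.8
```

```bash
python3 -c "from h import *;q(8)"
```

```text
18.75 yaw [-113.16 -113.17 -113.17 -113.17 -113.17 -113.17 -113.17 -113.17]
Mz [ 0.039  0.012  0.03  -0.015 -0.006 -0.02  -0.007  0.063] 0.012
tau6 [ 0.121  0.01  -0.02  -0.026 -0.028 -0.028 -0.028 -0.028] -0.003
F [ 5.5 -1.8 -5.8]
```

Request:
play_rows(
  plan=[
    [0,0,0,0,0,-1],
    [0,0,0,0,0,-1],
    [0,0,0,0,0,-1],
    [0,0,0,0,0,-1],
    [0,0,0,0,0,0],
  ],
)

```text
clock: 19.17
tool_pos: [0.4805, -0.0728, 0.1246]
orientation: [-179.9, -0.0, -109.1]
force: [6.7, -1.4, -6.6]
opening: 0.0136
gripper_force: 29.8
```

```bash
python3 -c "from h import *;q(7)"
```

```text
19.5167 yaw [-109.15 -109.17 -109.17 -109.17 -109.17 -109.17 -109.17]
Mz [0.046 0.019 0.054 0.071 0.005 0.061 0.004] 0.037
tau6 [ 0.121  0.01  -0.02  -0.026 -0.027 -0.028 -0.027] 0.0
F [ 5.6 -1.8 -5.5]
```

Request:
play_rows(
  plan=[
    [0,0,0,0,0,-1],
    [0,0,0,0,0,-1],
    [0,0,0,0,0,-1],
    [0,0,0,0,0,-1],
    [0,0,0,0,0,0],
  ],
)

```text
clock: 19.93
tool_pos: [0.4805, -0.0728, 0.1246]
orientation: [-179.9, -0.0, -105.1]
force: [6.4, -1.6, -6.2]
opening: 0.0135
gripper_force: 29.8
```

```bash
python3 -c "from h import *;q(7)"
```

```text
20.2833 yaw [-105.15 -105.16 -105.17 -105.17 -105.17 -105.17 -105.17]
Mz [0.023 0.056 0.014 0.027 0.031 0.057 0.08 ] 0.041
tau6 [ 0.121  0.01  -0.02  -0.026 -0.027 -0.027 -0.027] 0.001
F [ 5.7 -1.9 -5.9]
```

Request:
play_rows(
  plan=[
    [0,0,0,0,0,-1],
    [0,0,0,0,0,-1],
    [0,0,0,0,0,-1],
    [0,0,0,0,0,-1],
    [0,0,0,0,0,0],
  ],
)

```text
clock: 20.7
tool_pos: [0.4806, -0.0728, 0.1246]
orientation: [-179.9, -0.0, -101.1]
force: [6.3, -2.6, -6.0]
opening: 0.014
gripper_force: 29.8
```

```bash
python3 -c "from h import *;q(7)"
```

```text
21.05 yaw [-101.15 -101.16 -101.17 -101.17 -101.17 -101.16 -101.17]
Mz [ 0.043  0.01  -0.037  0.026  0.033 -0.001  0.022] 0.014
tau6 [ 0.121  0.01  -0.02  -0.026 -0.027 -0.027 -0.027] 0.001
F [ 6.  -1.8 -6. ]
```

Request:
play_rows(
  plan=[
    [0,0,0,0,0,-1],
    [0,0,0,0,0,-1],
    [0,0,0,0,0,-1],
    [0,0,0,0,0,-1],
    [0,0,0,0,0,0],
  ],
)

```text
clock: 21.47
tool_pos: [0.4806, -0.0728, 0.1246]
orientation: [-179.9, -0.0, -97.1]
force: [6.2, -2.3, -5.4]
opening: 0.0138
gripper_force: 29.8
```

```bash
python3 -c "from h import *;q(7)"
```

```text
21.8167 yaw [-97.15 -97.16 -97.17 -97.17 -97.17 -97.17 -97.16]
Mz [ 0.017 -0.008  0.044  0.009  0.034 -0.021  0.036] 0.016
tau6 [ 0.121  0.01  -0.02  -0.026 -0.027 -0.027 -0.027] 0.001
F [ 6.5 -2.1 -6.3]
```

Request:
play_rows(
  plan=[
    [0,0,0,0,0,-1],
    [0,0,0,0,0,-1],
    [0,0,0,0,0,-1],
    [0,0,0,0,0,-1],
    [0,0,0,0,0,0],
  ],
)

```text
clock: 22.23
tool_pos: [0.4806, -0.0728, 0.1246]
orientation: [-179.9, -0.0, -93.1]
force: [6.4, -2.2, -6.4]
opening: 0.0138
gripper_force: 29.8
```

```bash
python3 -c "from h import *;q(7)"
```

```text
22.5833 yaw [-93.15 -93.16 -93.17 -93.16 -93.16 -93.17 -93.17]
Mz [ 0.01  -0.015  0.042 -0.011  0.035  0.018  0.01 ] 0.013
tau6 [ 0.121  0.01  -0.019 -0.026 -0.027 -0.027 -0.027] 0.001
F [ 6.3 -2.  -6.3]
```

Request:
play_rows(
  plan=[
    [0,0,0,0,0,-1],
    [0,0,0,0,0,-1],
    [0,0,0,0,0,-1],
    [0,0,0,0,0,-1],
    [0,0,0,0,0,0],
  ],
)

```text
clock: 23.0
tool_pos: [0.4806, -0.0728, 0.1246]
orientation: [-179.9, -0.0, -89.1]
force: [5.8, -1.8, -5.9]
opening: 0.0138
gripper_force: 29.8
```

```bash
python3 -c "from h import *;q(7)"
```

```text
23.35 yaw [-89.15 -89.17 -89.17 -89.17 -89.16 -89.16 -89.16]
Mz [ 0.011  0.034 -0.038  0.021  0.009  0.011 -0.017] 0.004
tau6 [ 0.121  0.01  -0.02  -0.026 -0.027 -0.027 -0.027] 0.001
F [ 6.4 -2.2 -6.6]
```

Request:
play_rows(
  plan=[
    [0,0,0,0,0,-1],
    [0,0,0,0,0,-1],
    [0,0,0,0,0,-1],
    [0,0,0,0,0,-1],
    [0,0,0,0,0,0],
  ],
)

```text
clock: 23.77
tool_pos: [0.4806, -0.0728, 0.1246]
orientation: [-179.9, -0.0, -85.1]
force: [6.7, -1.9, -6.1]
opening: 0.014
gripper_force: 29.8
```

```bash
python3 -c "from h import *;q(7)"
```

```text
24.1167 yaw [-85.15 -85.16 -85.16 -85.17 -85.17 -85.16 -85.17]
Mz [ 0.035  0.037  0.054  0.007  0.021 -0.022 -0.   ] 0.019
tau6 [ 0.121  0.01  -0.02  -0.026 -0.027 -0.027 -0.027] 0.001
F [ 6.7 -2.  -6.3]
```

Request:
play_rows(
  plan=[
    [0,0,0,0,0,-1],
    [0,0,0,0,0,-1],
    [0,0,0,0,0,-1],
    [0,0,0,0,0,-1],
    [0,0,0,0,0,0],
  ],
)

```text
clock: 24.53
tool_pos: [0.4807, -0.0728, 0.1246]
orientation: [-179.9, -0.0, -81.1]
force: [6.4, -2.4, -6.6]
opening: 0.0136
gripper_force: 29.8
```

```bash
python3 -c "from h import *;q(7)"
```

```text
24.8833 yaw [-81.16 -81.18 -81.18 -81.18 -81.18 -81.18 -81.18]
Mz [-0.095 -0.082 -0.068 -0.059 -0.091 -0.11  -0.113] -0.088
tau6 [0.258 0.148 0.118 0.111 0.109 0.109 0.109] 0.138
F [ 6.7 -2.4 -6.4]
```

The stop has been touched: tau6 rose 0.136 N m and Mz fell about 0.1 N m. I'll press a little more.

Request:
play_rows(
  plan=[
    [0,0,0,0,0,-0.5],
    [0,0,0,0,0,-0.5],
    [0,0,0,0,0,-0.5],
    [0,0,0,0,0,0],
  ],
)

```text
clock: 25.22
tool_pos: [0.4807, -0.0728, 0.1246]
orientation: [-179.9, -0.0, -79.7]
force: [7.3, -2.1, -5.3]
opening: 0.0134
gripper_force: 29.8
```

```bash
python3 -c "from h import *;q(9)"
```

```text
25.6667 yaw [-79.68 -79.69 -79.69 -79.69 -79.69 -79.69 -79.69 -79.69 -79.69]
Mz [-0.202 -0.238 -0.245 -0.201 -0.199 -0.179 -0.206 -0.218 -0.18 ] -0.207
tau6 [0.285 0.231 0.216 0.212 0.211 0.211 0.211 0.211 0.211] 0.222
F [ 6.8 -2.  -6.4]
```

The torque above friction is about 0.23 N m, in the middle of the allowed band. I'll let go and lift.

Request:
play_rows(
  plan=[
    [0,0,0,0,0,0],
    [0,0,0,0,0,0],
    [0,0,0,0,0,0],
    [0,0,0,0,0,0],
    [0,0,0,0,0,0],
    [0,0,0,0,0,0],
    [0,0,0,0,0,0],
    [0,0,-1,0,0,0],
    [0,0,-2,0,0,0],
    [0,0,-2,0,0,0],
    [0,0,-2,0,0,0],
    [0,0,-1,0,0,0],
    [0,0,0,0,0,0],
  ],
  grip=6,
)

```text
clock: 26.75
tool_pos: [0.4812, -0.0723, 0.2069]
orientation: [-179.8, -0.0, -79.7]
force: [-0.7, 0.2, 0.3]
opening: 0.06
gripper_force: 0.0
```

```bash
python3 - <<'E'
from h import *
st()
for c in('side','top'):
    s=snap(c,c+'6.png')
    print([(np.round(d['position'],4).tolist(),round(d['score'],2)) for d in spot_point(c,'bolt_grip')[:2]])
E
```

```text
clock 26.75
joint_pos [ 1.46875e+01  4.27050e+00 -2.58913e+01  3.23000e-02 -5.95991e+01
 -4.36410e+00]
tool_pos [ 0.4812 -0.0723  0.2069]
orientation [-1.797594e+02 -9.700000e-03 -7.966030e+01]
force [-0.6755  0.1521  0.3267]
moment [ 0.081  -0.0628  0.0198]
opening 0.06
gripper_force 0.0
[([0.4872, 0.0419, 0.0898], 0.7)]
[]
```

Request:
play_rows(
  plan=[
    [0,0,0,0,0,7],
    [0,0,0,0,0,6.6],
    [-2,0.05,0,0,0,0],
    [-2.5,0,0,0,0,0],
    [-2.5,0,0,0,0,0],
    [-2.5,0,0,0,0,0],
    [-1.95,0,0,0,0,0],
    [0,0,2,0,0,0],
    [0,0,2,0,0,0],
    [0,0,2,0,0,0],
    [0,0,2,0,0,0],
    [0,0,1,0,0,0],
    [0,0,1,0,0,0],
    [0,0,0.6,0,0,0],
    [0,0,0,0,0,0],
    [0,0,0,0,0,0],
  ],
)

```text
clock: 28.28
tool_pos: [0.4858, 0.0417, 0.0981]
orientation: [179.9, -0.0, -93.3]
force: [0.0, 0.1, -0.0]
opening: 0.0598
gripper_force: 0.0
```

```bash
python3 - <<'E'
from h import *
st()
s=snap('side')
cv2.imwrite('pics/s7.png',cv2.resize(s['frame'][150:270,160:300,::-1],(700,600),interpolation=cv2.INTER_CUBIC))
E
```

```text
clock 28.2833
joint_pos [ 2.80705e+01  1.18540e+01 -3.36094e+01  4.30000e-03 -4.46212e+01
 -3.13530e+01]
tool_pos [0.4858 0.0417 0.0981]
orientation [ 1.799293e+02 -4.660000e-02 -9.327940e+01]
force [ 0.017   0.057  -0.0311]
moment [ 0.0836 -0.0836  0.0141]
opening 0.0598
gripper_force 0.0
```

View pics/s7.png

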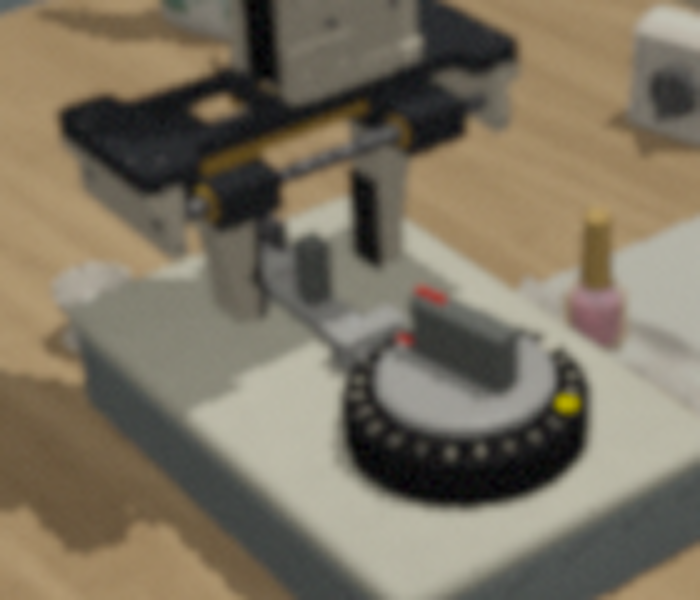

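The picture shows the dial turned well past green, and the bolt handle at about (313,268) between the open fingers. I'll grip it.

Request:
play_rows(
  plan=[
    [0,0,0,0,0,0],
    [0,0,0,0,0,0],
    [0,0,0,0,0,0],
    [0,0,0,0,0,0],
    [0,0,0,0,0,0],
    [0,0,0,0,0,0],
    [0,0,0,0,0,0],
    [0,0,0,0,0,0],
    [0,0,0,0,0,0],
  ],
  grip=0.5,
)

```text
clock: 29.08
tool_pos: [0.4878, 0.0421, 0.099]
orientation: [-179.8, 0.0, -93.2]
force: [7.5, -3.7, -3.1]
opening: 0.0139
gripper_force: 30.0
```

Request:
play_rows(
  plan=[
    [0.1,0,0,0,0,0],
    [0.1,0,0,0,0,0],
    [0.1,0,0,0,0,0],
    [0.1,0,0,0,0,0],
    [0,0,0,0,0,0],
  ],
)

```text
clock: 29.5
tool_pos: [0.4877, 0.0387, 0.099]
orientation: [-179.8, 0.1, -93.3]
force: [5.5, 1.5, -3.5]
opening: 0.0138
gripper_force: 30.0
```

```bash
python3 -c "from h import *;st()"
```

```text
clock 29.5
joint_pos [ 2.76357e+01  1.17737e+01 -3.35721e+01  2.36000e-02 -4.44407e+01
 -3.09140e+01]
tool_pos [0.4877 0.0387 0.099 ]
orientation [-1.798084e+02  9.540000e-02 -9.326140e+01]
force [ 5.4979  1.4785 -3.5495]
moment [ 0.5616 -1.8825 -0.0469]
opening 0.0138
gripper_force 30.0011
```

Request:
play_rows(
  plan=[
    [0.1,-0.05,0,0,0,0],
    [0.1,0,0,0,0,0],
    [0.1,0,0,0,0,0],
    [0.1,0,0,0,0,0],
    [0.1,0,0,0,0,0],
    [0.1,0,0,0,0,0],
    [0.1,0,0,0,0,0],
    [0.1,0,0,0,0,0],
    [0,0,0,0,0,0],
  ],
)

```text
clock: 30.25
tool_pos: [0.4871, 0.0303, 0.099]
orientation: [-179.9, 0.1, -93.3]
force: [5.6, 1.2, -2.4]
opening: 0.0137
gripper_force: 30.0
```

Request:
play_rows(
  plan=[
    [0.1,0,0,0,0,0],
    [0.1,0,0,0,0,0],
    [0.1,0,0,0,0,0],
    [0.1,0,0,0,0,0],
    [0.1,0,0,0,0,0],
    [0.1,0,0,0,0,0],
    [0,0,0,0,0,0],
    [0,0,0,0,0,0],
  ],
)

```text
clock: 30.92
tool_pos: [0.4867, 0.0242, 0.099]
orientation: [-179.9, 0.1, -93.3]
force: [5.1, 0.4, -2.4]
opening: 0.0137
gripper_force: 30.0
```

Request:
play_rows(
  plan=[
    [0.1,0,0,0,0,0],
    [0.1,0,0,0,0,0],
    [0.05,0,0,0,0,0],
    [0,0,0,0,0,0],
    [0,0,0,0,0,0],
  ],
)

```text
clock: 31.33
tool_pos: [0.4866, 0.022, 0.099]
orientation: [-179.9, 0.1, -93.3]
force: [5.2, 4.2, -2.1]
opening: 0.0135
gripper_force: 30.0
```

Request:
play_rows(
  plan=[
    [0.05,0,0,0,0,0],
    [0.05,0,0,0,0,0],
    [0,0,0,0,0,0],
    [0,0,0,0,0,0],
    [0,0,0,0,0,0],
  ],
)

```text
clock: 31.75
tool_pos: [0.4866, 0.0219, 0.099]
orientation: [-179.8, 0.1, -93.3]
force: [3.6, 7.4, -1.2]
opening: 0.0139
gripper_force: 30.0
```

The bolt is against its end stop after 20 mm of travel. I'll let go and lift.

Request:
play_rows(
  plan=[
    [0,0,0,0,0,0],
    [0,0,0,0,0,0],
    [0,0,0,0,0,0],
    [0,0,0,0,0,0],
    [0,0,0,0,0,0],
    [0,0,0,0,0,0],
    [0,0,0,0,0,0],
    [0,0,-1,0,0,0],
    [0,0,-2,0,0,0],
    [0,0,-2,0,0,0],
    [0,0,-2,0,0,0],
    [0,0,-2,0,0,0],
    [0,0,-1,0,0,0],
    [0,0,0,0,0,0],
    [0,0,0,0,0,0],
  ],
  grip=6,
)

```text
clock: 33.0
tool_pos: [0.4852, 0.0204, 0.1985]
orientation: [-180.0, 0.0, -93.3]
force: [-0.3, 0.0, -0.5]
opening: 0.0601
gripper_force: 0.0
```

```bash
python3 - <<'E'
from h import *
st()
s=snap('side')
print([(np.round(d['position'],4).tolist(),round(d['score'],2)) for d in spot_point('side','bolt_grip')[:2]])
cv2.imwrite('pics/s8.png',cv2.resize(s['frame'][150:270,160:300,::-1],(700,600),interpolation=cv2.INTER_CUBIC))
E
```

```text
clock 33.0
joint_pos [ 2.56579e+01  4.74740e+00 -2.65329e+01 -2.27000e-02 -5.86733e+01
 -2.89381e+01]
tool_pos [0.4852 0.0204 0.1985]
orientation [-1.799688e+02  3.940000e-02 -9.329190e+01]
force [-0.3024  0.0414 -0.4734]
moment [ 0.0848 -0.0595  0.0196]
opening 0.0601
gripper_force 0.0
[([0.4896, 0.0199, 0.0907], 0.64)]
```

View pics/s8.png

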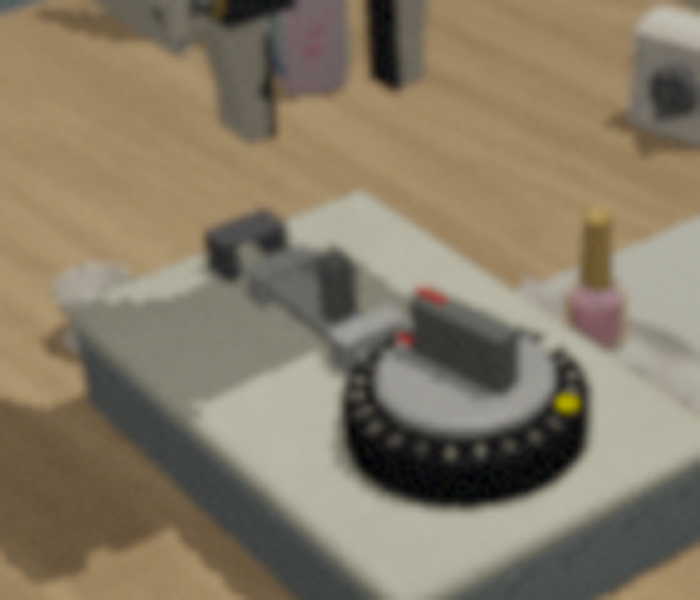

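The handle now stands at (337,285), close to the dial-side guide and about 22 mm from where it started. The bolt is out of the keeper, the dial has stayed put, and the nearby cup and pink bottle are undisturbed. I'll hand the job in.

```bash
python3 -c "from plant import close_job; print(close_job())"
```

```text
the job is handed in; nothing more can be done
None
```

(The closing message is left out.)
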